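Gauge a brake pad's thickness

ROBOT

A 7-joint arm with a two-finger parallel gripper is mounted at the origin on the work surface. World frame = base frame: x ahead of the robot, y to its left, z up, the work surface at z = 0. Lengths are in m, angles in rad, forces in N, time in s.
With the tool pointing down it reaches from about 0.35 to 0.9 m from the base axis. Payload 19.9 kg.
Tool frame: the origin (TCP) lies on the centre line of the jaws, within the pads' length; the fingertips stand 25 mm ahead of it and the grasp point (between the pads) lies 6 mm ahead of it; z points along the fingers, x is the direction in which the jaws open and shut, and the axes are right-handed (so a half turn about z gives the same grasp; the last joint's range is limited). The gripper opens to 94 mm and grips with 3 to 60 N. Pads are 16 mm wide; open, the fingers measure 119 mm over their backs; the gripper's body (75 mm by 177 mm) begins 78 mm behind the grasp point.
Start: joints at [-1.323, 0.417, -0.01, 1.614, 0.005, 1.111, -0.053], TCP at [0.179, 0.599, 0.23] pointing down, gripper open.
Joint ranges: [-2.81, 2.81], [-0.39, 2.02], [-1.27, 1.25], [0.06, 2.57], [-1.19, 4.33], [0.19, 2], [-2.82, 2.82]. Speed limits (rad/s): [1.89, 1.89, 2.39, 2.39, 3.01, 3.01, 3.01].

INTERFACE

Orientations are given as a rotation vector (axis times angle).
In Python, from plant import robot gives the robot as it stands. The module is installed in compiled form; this text tells all that it offers.
- The arm moves only by the tool step_arm, never from a script. Its argument "deltas" is text: rows parted by semicolons, each of 5 numbers parted by spaces: the shift along the tool's x, y, z normalised to -1 to 1, where 1 is 30 cm, then the turn about the tool's z normalised to -1 to 1, where 1 is 180 degrees, then the opening, from 0 (shut) to 1 (fully open). A call has 1 to 8 rows; each row shifts and turns the commanded pose from where the row before left it, along the tool's axes as they then stand; what a row does not reach is not made up. A row lasts 1/12 s, in which the tool goes at most 41.7 mm and 7.16 degrees, less where a joint would pass 70% of its speed; a pose out of reach is approached as far as the arm can. A call with a number of a shift or a turn outside -1 to 1 is refused whole. A call with a gripper value outside its range is refused whole. The fingers move at their own pace and stop on an object; the grip force is fixed at half the most. Time passes only in rows, so rows that do not move let the fingers close. It gives the time, the measured TCP pose, the force and the opening at its end, in the units of the state.
- robot.get_obs(): the state, without advancing time (a new reading comes with each control period).
- robot.grab_frame(name): name is "side" or "top"; returns the picture (384x512x3 uint8, red, green, blue); there is no depth.
- robot.camera_info(name): a dict with "vfov" (degrees; the focal length in pixels is half the picture's height over the tangent of half this angle, whatever the lens; pixels are square), "cx", "cy" (the principal point, pixels), "rvec" (rotation vector, rad) and "tvec" (3), from world to camera coordinates, as OpenCV has them. Camera axes: x right, y down, z forward; pixel columns grow to the right and rows downward; lengths in m; the calibration is good to about 2 mm. A picture is of the moment at which its call begins. camera_info takes no time and is no camera call.
- robot.hand_in(): hands the job in, once; it reports no verdict.
The state is a dict: "clock": time; "joint_positions": joint angles; "joint_vel": joint speeds; "joint_efforts": joint torques, N m; "position": TCP position; "ee_rot": TCP orientation; "force": force on the tool from outside, world axes, zero at the start; "moment": the same for the moment, N m; "opening": finger opening in m.
Only numpy, scipy, OpenCV 4.12 (cv2) and the standard library are available. Lean on these libraries where they do the work, as an engineer would, in place of code of your own. Each camera call takes 0.05 s, during which the arm holds its last target. There are 200 camera calls.

TASK

Check the thickness of the brake pad: take it out of the clear parts box, lay it friction face up in the steel nest between the two cheeks, and let go; then lower the bridge gauge gently over it, not bearing on the pad with the gauge's frame, and leave it standing with both feet flat on the nest plate and its sprung foot resting on the pad, reading the thickness. The box leaves room for fingers only at the pad's ends and the nest only at its long sides, so put the pad down on the clear rubber mat and take it again the other way. Leave everything else where it is.

Things in the scene. Friction and masses are not known exactly. Their poses are not given: they have to be found in the camera images.
- pad: small brake pad, a block 56 (its x) x 36 (its y) x 18 (z) mm: bright 5 mm steel backing plate below, dark 13 mm friction lining above with a 3 mm groove across its middle. Origin: centre of its underside. About 0.14 kg. It lies flat, friction face up, in a bay of the box, its x along the bay
- box: clear plastic parts box fixed to the surface, 136 (x) x 93 (y) x 28 (z) mm, walls and floor 3 mm, two bays side by side along x; its flap lid is folded back beyond the +x end, 120 mm long, lower than the walls. Origin: centre of its underside. Loose washers (scenery) lie in the +y bay
- box_bay (a point): centre of the floor of the box's -y bay, 3 mm above the surface, where the pad starts; axes as the box; the bay is 130 mm long (x), 42 mm wide (y), walls rising 25 mm above this floor
- nest: gauging nest fixed to the surface: steel plate 110 x 110 x 10 mm with two upright cheeks, each 10 (x) x 36 (y) mm and 34 mm above the plate, facing one another along the nest's x with 62 mm between them; open towards +y and -y. Origin: centre of its underside
- nest_datum (a point): centre of the nest on the plate's top face (10 mm above the surface), midway between the cheeks; axes as the nest. The pad lies here with its x along the nest's x (either way round)
- mat: black rubber mat fixed to the surface, 140 x 140 x 2 mm, kept clear for putting the pad down. Origin: centre of its underside
- gauge: loose bridge gauge, 0.35 kg, 98 mm tall, standing on the surface: two feet with soles 40 (x) x 12 (y) mm at y = +31 and -31 mm (50 mm clear between them); aluminium bridge 36 to 56 mm above the soles; on it a black grip block 22 (x) x 44 (y) mm, 56 to 98 mm up. Origin: centre, at sole level. It goes over the nest with its y along the nest's y (either way round)
- gauge_foot (a joint): sprung slide foot of the gauge, a 12 mm steel rod in the middle of the bridge, pushed down by a light spring (1 to 2 N). Value (m): height of its tip above the soles, 0 when fully down, at most 0.026; standing right over a part on a flat plate it is the part's height
- gauge_tip (a point): centre of the flat tip of the gauge's sprung foot
- nut_a: chrome hex lug nut, 24 mm wide, 36 mm tall, standing; a bystander, leave alone. Origin: on its axis, at its underside
- nut_b: another chrome hex lug nut, the same, standing; a bystander, leave alone. Origin: on its axis, at its underside
- socket: black steel socket, 27 mm wide, 40 mm tall, standing; a bystander, leave alone. Origin: on its axis, at its underside
- cap: stainless valve stem cap, 14 mm wide, 14 mm tall, standing; a bystander, leave alone. Origin: on its axis, at its underside
- rail: red plastic socket rail, 30 x 170 x 24 mm, with a row of upright steel spring clips; a bystander, leave alone. Origin: on its axis, at its underside

How it is judged:
By the outcome, as a careful person would: the job done as asked, in the order asked, and still so for the second after the job is handed in, with the robot touching nothing.
It also fails if it takes over 72 s, if anything falls off the work surface, if the arm or the gripper's body presses on something with over 40 N, if the wrist force passes 120 N, or if a joint passes its speed limit or range.

## Working session

There is one attempt and no reset: what is moved stays moved. The work goes in short steps, Python scripts to look and compute and a tool call to move; the robot and the scene stay as the last step left them, time stands still between calls to the robot, and variables do not carry over. Pictures are saved under pics/ and viewed, about 8 in all and at most 12, crops included, and the job is handed in when it is done.

Besides the shell and the picture viewer there is one more tool, called after ">>>" as name(argument=value, ...) on one line, values as JSON. step_arm: Moves the arm, as the interface text tells. Scaled input: -1 to 1 covers 30 cm each way for a shift and 180 degrees each way for a turn. Its arguments: {"type":"object","properties":{"deltas":{"type":"string"}},"required":["deltas"]}

```bash
mkdir -p pics; ls
python3 - <<'E'
from plant import robot
import cv2
o=robot.get_obs(); print(o)
for n in ("side","top"):
    print(n,robot.camera_info(n))
    cv2.imwrite(f"pics/{n}0.png",cv2.cvtColor(robot.grab_frame(n),cv2.COLOR_RGB2BGR))
E
```

```text
pics
{'clock': 0.0, 'joint_positions': array([-1.32247062,  0.41794618, -0.01032295,  1.61418364,  0.00472811,
        1.11070134, -0.05298279]), 'joint_vel': array([-8.88880402e-04,  1.83714022e-03,  1.34677807e-03, -2.76369601e-05,
       -9.55800541e-04, -3.10054719e-04,  2.19908104e-04]), 'joint_efforts': array([ 5.99369923e-04, -8.51254177e+01,  6.38964213e-01, -4.25984144e+01,
       -4.88030480e-02,  1.86810410e-02,  1.54115082e-04]), 'position': array([0.17852143, 0.59859306, 0.22983855]), 'ee_rot': array([ 2.51824474e+00,  1.87695399e+00, -1.42237816e-03]), 'force': array([-0.22961219, -0.34095158,  0.12894588]), 'moment': array([-0.01579049, -0.04985119, -0.01813063]), 'opening': 0.0942788374525298}
side {'vfov': 49.568165479527686, 'cx': 249.06415800031942, 'cy': 187.03686654961965, 'rvec': array([ 0.11384397, -2.72480311,  1.44257198]), 'tvec': array([0.58526351, 0.07431305, 0.80782915])}
top {'vfov': 54.800414617350995, 'cx': 251.94568957527457, 'cy': 195.51467511287063, 'rvec': array([ 2.20509524, -2.15470892,  0.1329361 ]), 'tvec': array([-0.02841473,  0.6100075 ,  0.73524254])}
```

View pics/side0.png

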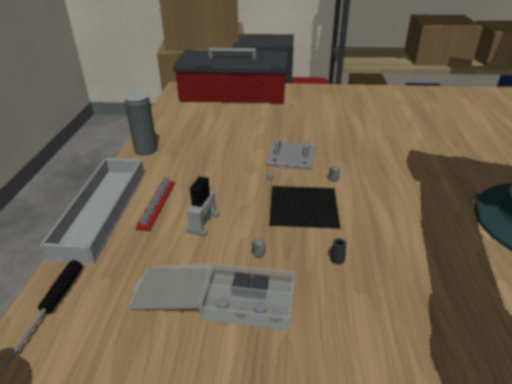

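View pics/top0.png

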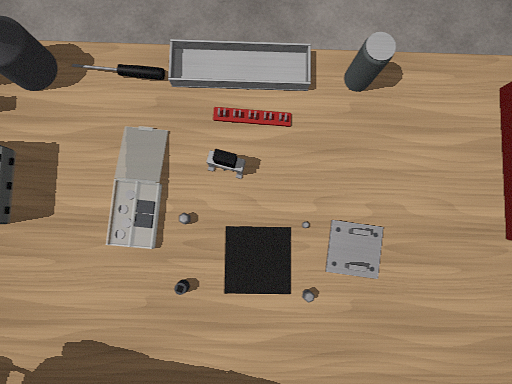

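The side view shows the box at about (248,297) with the pad in it, the gauge at (203,205), the mat at (305,207) and the nest at (291,155). In the top view they are at (135,213), (226,163), (258,260) and (355,248). The arm is out of both views. Next I'll make a helper file and enlarged crops.

```bash
cat > h.py <<'E'
import numpy as np, cv2
from plant import robot
C={}
for n in ("side","top"):
    i=robot.camera_info(n); f=192/np.tan(np.radians(i["vfov"])/2)
    C[n]=(np.array([[f,0,i["cx"]],[0,f,i["cy"]],[0,0,1]]),cv2.Rodrigues(i["rvec"])[0],np.array(i["tvec"]))
def ray(n,p):
    K,R,t=C[n]; return -R.T@t, R.T@np.linalg.solve(K,[p[0],p[1],1])
def plane(n,p,z):
    o,d=ray(n,p); return o+d*(z-o[2])/d[2]
def tri(ps,pt):
    P=[C[n][0]@np.c_[C[n][1],C[n][2]] for n in ("side","top")]
    X=cv2.triangulatePoints(P[0],P[1],np.array(ps,float),np.array(pt,float)); return (X[:3]/X[3]).ravel()
def proj(n,X):
    K,R,t=C[n]; q=K@(R@np.array(X)+t); return q[:2]/q[2]
def grab(n,name=None):
    im=cv2.cvtColor(robot.grab_frame(n),cv2.COLOR_RGB2BGR)
    if name: cv2.imwrite(f"pics/{name}.png",im)
    return im
def crop(im,x0,y0,w,h,s): return cv2.resize(im[y0:y0+h,x0:x0+w],None,fx=s,fy=s,interpolation=cv2.INTER_CUBIC)
E
python3 - <<'E'
from h import *
t=cv2.imread("pics/top0.png"); s=cv2.imread("pics/side0.png")
# top mosaic: box+gauge | nest ; 4x
a=crop(t,100,118,95,135,4); b=crop(t,200,140,50,45,8); c=crop(t,320,212,70,70,5.714)
cv=np.zeros((580,800,3),np.uint8); cv[:540,:380]=a; cv[:360,400:800]=b; 
cv2.imwrite("pics/c1.png",cv)
cv=np.zeros((600,800,3),np.uint8); cv[:400,:400]=c[:400,:400]
cv[:280,400:720]=crop(s,262,133,64,56,5); cv[280:600,400:640]=crop(s,180,172,48,64,5); cv[400:600,:400]=crop(s,200,258,100,50*1,4)
cv2.imwrite("pics/c2.png",cv)
for n in C: print(n,"cam",(-C[n][1].T@C[n][2]).round(3))
for nm,p in dict(box=(135,213),gauge=(226,163),mat=(258,260),nest=(355,248),rail=(252,116),nutA=(185,218),sock=(181,287),nutB=(308,296),cap=(306,225)).items(): print(nm,plane("top",p,0.01).round(3))
E
```

```text
side cam [0.518 0.677 0.524]
top cam [0.534 0.001 0.793]
box [0.57 0.23 0.01]
gauge [0.681 0.042 0.01 ]
mat [ 0.478 -0.03   0.01 ]
nest [ 0.507 -0.234  0.01 ]
rail [ 0.786 -0.011  0.01 ]
nutA [0.562 0.125 0.01 ]
sock [0.419 0.128 0.01 ]
nutB [ 0.406 -0.136  0.01 ]
cap [ 0.553 -0.13   0.01 ]
```

View pics/c1.png

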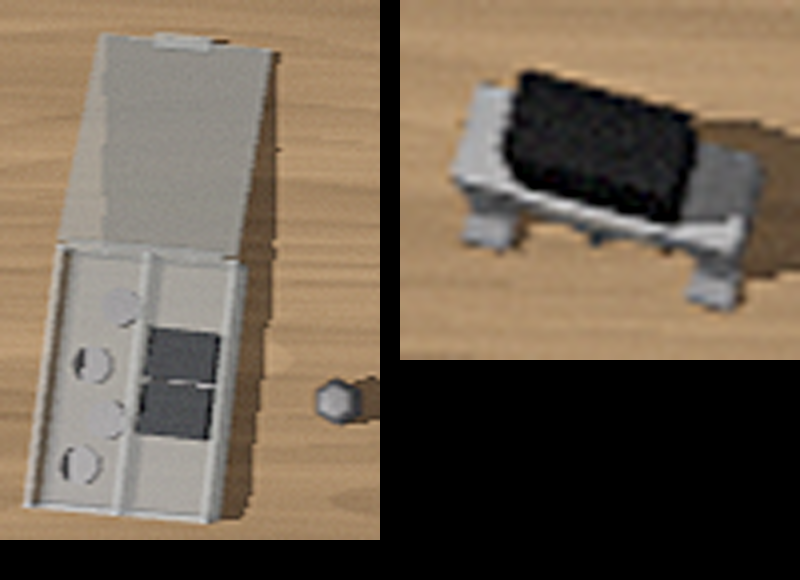

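View pics/c2.png

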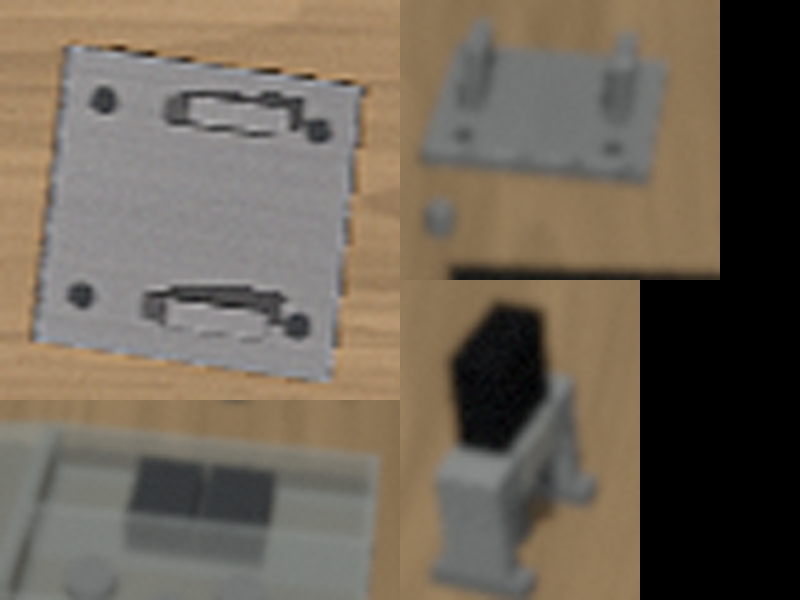

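Crop c1 shows the pad lining with its top corners at about (137.5,199.8), (155,201.8), (152.5,228) and (134,226) in the top image. Crop c2 shows the nest, cheeks and gauge clearly. Next I'll measure with masks and triangulate.

```bash
cat >> h.py <<'E'
def mask_rect(im,x0,y0,w,h,cond,s=6):
    c=crop(im,x0,y0,w,h,s); m=cond(c.astype(int)).astype(np.uint8)
    m=cv2.morphologyEx(m,cv2.MORPH_CLOSE,np.ones((13,13)))
    k=max(cv2.findContours(m,cv2.RETR_EXTERNAL,cv2.CHAIN_APPROX_NONE)[0],key=cv2.contourArea)
    ap=cv2.approxPolyDP(cv2.convexHull(k),0.04*cv2.arcLength(k,True),True).reshape(-1,2)
    f=lambda q:(np.array(q,float)+0.5)/s-0.5+[x0,y0]
    return f(ap), f(cv2.boxPoints(cv2.minAreaRect(k))), f(k.reshape(-1,2))
def pose(n,pts,z):
    """min-area rectangle on plane z: centre, sizes, angle of long side (deg)"""
    X=np.array([plane(n,p,z)[:2] for p in pts]); (c,(w,h),a)=cv2.minAreaRect((X*1000).astype(np.float32))
    if w<h: w,h,a=h,w,a+90
    return np.round(c,1),round(w,1),round(h,1),round((a+90)%180-90,1)
E
python3 - <<'E'
from h import *
t=cv2.imread("pics/top0.png"); s=cv2.imread("pics/side0.png")
dark=lambda T:(lambda c:c.sum(2)<T)
a,_,k=mask_rect(t,128,193,36,42,dark(330)); print("pad top",a.round(1).tolist(),[pose("top",k,z) for z in (.019,.021)])
b,_,k=mask_rect(s,226,266,50,26,dark(250)); print("pad side",b.round(1).tolist(),pose("side",k,.021))
a,_,k=mask_rect(t,205,140,40,40,dark(130)); print("grip top",a.round(1).tolist(),pose("top",k,.098))
b,_,k=mask_rect(s,184,172,32,36,dark(130)); print("grip side",b.round(1).tolist())
a,_,k=mask_rect(t,218,220,80,80,dark(130)); print("mat top",a.round(1).tolist(),pose("top",k,.002))
b,_,k=mask_rect(s,262,180,84,52,dark(130)); print("mat side",b.round(1).tolist(),pose("side",k,.002))
grey=lambda c:(c[...,2]-c[...,0]<25)&(c.sum(2)>250)
a,_,k=mask_rect(t,318,212,72,72,grey); print("nest top",a.round(1).tolist(),pose("top",k,.01))
# box rim, gauge bridge
for nm,p in dict(boxTopL=(58,243),boxTopR=(243,262),boxBR=(213,521),boxBL=(25,506)).items():
    print(nm,plane("top",(100+p[0]/4,118+p[1]/4),.028).round(4))
# side pics of pts
def cs(x,y,X0,Y0,ox,oy,s): return (ox+(x-X0)/s,oy+(y-Y0)/s)
print("nest side corners z=.01",[plane("side",cs(x,y,400,0,262,133,5),.01).round(4).tolist() for x,y in ((425,155),(650,172),(668,65))])
E
```

```text
pad top [[136.6, 198.9], [154.6, 201.6], [151.4, 227.6], [133.2, 225.6]] [(array([569.1, 208.4]), 56.5, 39.8, -4.7), (array([569.1, 207.9]), 56.4, 39.7, -4.7)]
pad side [[234.2, 273.1], [267.6, 275.6], [266.9, 287.9], [233.1, 285.6]] (array([566.4, 207.2]), 57.6, 31.0, -4.0)
grip top [[214.8, 149.1], [235.8, 153.9], [234.6, 166.9], [214.4, 162.1]] (array([674. ,  40.6]), 45.5, 27.4, 76.4)
grip side [[200.4, 176.9], [207.4, 179.4], [208.6, 193.8], [198.2, 205.4], [192.1, 203.6], [190.2, 187.9]]
mat top [[226.1, 225.9], [290.2, 227.1], [290.1, 293.1], [224.4, 292.6]] (array([478.2, -29.9]), 139.7, 138.3, 0.6)
mat side [[272.2, 187.2], [332.8, 188.9], [338.8, 226.6], [270.2, 224.6]] (array([476.6, -28. ]), 135.7, 135.3, 0.5)
nest top [[331.2, 219.8], [383.2, 227.1], [377.1, 278.2], [325.4, 271.1]] (array([ 505.3, -232.9]), 112.6, 110.5, 83.1)
boxTopL [0.6387 0.2706 0.028 ]
boxTopR [0.6312 0.1751 0.028 ]
boxBR [0.4981 0.1841 0.028 ]
boxBL [0.5037 0.2793 0.028 ]
nest side corners z=.01 [[0.5608, -0.1775, 0.01], [0.4543, -0.169, 0.01], [0.4416, -0.275, 0.01]]
```

Run:
```python
from h import *
t=cv2.imread("pics/top0.png"); s=cv2.imread("pics/side0.png")
grey=lambda c:(c[...,2]-c[...,0]<25)&(c.sum(2)>250)
b,_,k=mask_rect(s,262,134,62,40,lambda c:(c[...,2]-c[...,0]<22)); print("nest side",b.round(1).tolist())
T=dict(pad_farL=((234.2,273.1),(154.6,201.6)),pad_farR=((267.6,275.6),(151.4,227.6)),
 grip_near=((190.2,187.9),(214.8,149.1)),grip_far=((200.4,176.9),(235.8,153.9)),
 mat1=((272.2,187.2),(290.2,227.1)),mat2=((332.8,188.9),(290.1,293.1)),mat3=((338.8,226.6),(224.4,292.6)),mat4=((270.2,224.6),(226.1,225.9)))
cs=lambda x,y:(262+(x-400)/5-.4,133+y/5-.4); ct=lambda x,y:(320+x/5.714-.41,212+y/5.714-.41)
# nest: holes, cheek top ends
T.update(hole1=(cs(463,135),ct(104,100)),hole2=(cs(612,149),ct(82,295)))
for n,(p,q) in T.items():
    X=tri(p,q); print(n,X.round(4),"res",(proj("side",X)-p).round(1),(proj("top",X)-q).round(1))
hc=[plane("top",ct(*p),.01)[:2] for p in ((104,100),(318,130),(82,295),(297,325))]
print("holes",np.round(hc,4).tolist(),"mean",np.mean(hc,0).round(4))
# gauge soles near foot lines, top crop (8x, origin 200,140)
```

```text
nest side [[276.4, 137.4], [308.4, 139.8], [310.8, 168.6], [266.4, 164.9]]
pad_farL [0.5947 0.1888 0.0163] res [0.2 0. ] [-0.  -0.2]
pad_farR [0.5395 0.1922 0.0185] res [-0.2 -0. ] [0.  0.2]
grip_near [0.6901 0.0598 0.0963] res [-0.5 -0.1] [0.1 0.6]
grip_far [0.6804 0.0194 0.0949] res [-1.2 -0.2] [0.1 1.5]
mat1 [ 0.546  -0.0986 -0.003 ] res [-0.6 -0. ] [0.  0.8]
mat2 [ 0.4095 -0.0999 -0.002 ] res [ 0.1 -0. ] [ 0.  -0.2]
mat3 [0.4087 0.0381 0.0034] res [ 0.1 -0. ] [ 0.  -0.1]
mat4 [0.5445 0.0386 0.0009] res [-1.1 -0. ] [0.  1.3]
hole1 [ 0.545  -0.1978  0.0109] res [-0.2 -0. ] [0.  0.3]
hole2 [ 0.4733 -0.1896  0.0106] res [-0.3  0. ] [-0.   0.4]
holes [[0.5456, -0.198], [0.5363, -0.2778], [0.4741, -0.1898], [0.4648, -0.2692]] mean [ 0.5052 -0.2337]
```

Two views agree with the given heights: pad top about 18–21 mm, grip top 96 mm, mat 0–2 mm, nest plate 10.8 mm. The pad is at about (0.568, 0.209) with yaw −4°, and the nest at (0.505, −0.234) with yaw −6.8°. Moving above the pad now.

>>> step_arm(deltas="-0.0623 0.1154 0 0 0.8;-0.0623 0.1154 0 0 0.8;-0.0623 0.1154 0 0 0.8;-0.0623 0.1154 0 0 0.8;-0.0623 0.1154 0 0 0.8;-0.0623 0.1154 0 0 0.8;-0.0623 0.1154 0 0 0.8")

```text
clock: 0.68
position: [0.3744, 0.4026, 0.2304]
ee_rot: [2.519, 1.878, -0.0]
force: [0.8, 1.0, 0.1]
opening: 0.0757
```

>>> step_arm(deltas="-0.0623 0.1154 0 0 0.8;-0.0623 0.1154 0 0 0.8;-0.0623 0.1154 0 0 0.8;-0.0623 0.1154 0 0 0.8;-0.0623 0.1154 0 0 0.8;-0.0623 0.1154 0 0 0.8;-0.0623 0.1154 0 0 0.8")

```text
clock: 1.27
position: [0.5693, 0.208, 0.2303]
ee_rot: [2.519, 1.878, -0.001]
force: [-0.5, 1.5, 0.0]
opening: 0.0756
```

>>> step_arm(deltas="0 0 0 0.0392 0.8;0 0 0 0.0392 0.8;0 0 0 0.0392 0.8;0 0 0 0.0392 0.8;0 0 0 0.0392 0.8;0 0 0 0.0392 0.8")

```text
clock: 1.77
position: [0.5681, 0.2096, 0.2301]
ee_rot: [3.029, 0.832, -0.001]
force: [0.1, 0.4, -0.1]
opening: 0.0749
```

>>> step_arm(deltas="0 0 0 0.0392 0.8;0 0 0 0.0392 0.8;0 0 0 0.0392 0.8;0 0 0 0.0392 0.8;0 0 0 0.0392 0.8;0 0 0 0 0.8;0 0 0 0 0.8")

```text
clock: 2.35
position: [0.5681, 0.2098, 0.2302]
ee_rot: [3.139, -0.109, -0.001]
force: [0.3, -0.1, -0.8]
opening: 0.0754
```

```bash
cat >> h.py <<'E'
def goto(x,y,z,yaw):
    """print deltas (tool units) to a target; yaw of tool x in deg"""
    o=robot.get_obs(); R=cv2.Rodrigues(o["ee_rot"])[0]; p=o["position"]
    d=R.T@(np.array([x,y,z])-p)/0.3; w=np.degrees(np.arctan2(R[1,0],R[0,0])); dy=(yaw-w+180)%360-180
    print("t",round(o["clock"],2),"p",p.round(4),"yaw",round(w,2),"tilt z",R[:,2].round(3),"F",o["force"].round(1),"open",round(o["opening"],4),"q7",round(o["joint_positions"][6],2))
    print("first shift",d.round(4),"then turn",round(-dy/180,4))
E
python3 - <<'E'
from h import *
goto(.568,.209,.06,-4.2)
t=grab("top","top1"); s=grab("side","side1")
cv=np.zeros((600,800,3),np.uint8); cv[:600,:400]=crop(t,95,130,100,150,4); cv[:400,400:]=crop(s,190,200,110,110,4)[:400,:400]; cv2.imwrite("pics/c3.png",cv)
E
```

```text
t 2.35 p [0.5681 0.2098 0.2302] yaw -3.98 tilt z [-0.    -0.001 -1.   ] F [ 0.3 -0.1 -0.8] open 0.0754 q7 -0.29
first shift [1.000e-04 2.400e-03 5.673e-01] then turn 0.0012
```

>>> step_arm(deltas="0 0 0.11 0 0.8;0 0 0.11 0 0.8;0 0 0.11 0 0.8;0 0 0.11 0 0.8;0 0 0.11 0 0.8;0 0 0 0 0.8")

```text
clock: 2.95
position: [0.5653, 0.2086, 0.06]
ee_rot: [3.136, -0.111, -0.011]
force: [0.4, -0.7, -0.7]
opening: 0.0751
```

Run:
```python
from h import *
goto(.568,.209,.031,-4.2)
t=grab("top","top1"); s=grab("side","side1")
cv=np.zeros((600,800,3),np.uint8); cv[:600,:400]=crop(t,95,130,100,150,4); cv[:440,400:]=crop(s,190,200,100,110,4); cv2.imwrite("pics/c3.png",cv)
```

```text
t 2.95 p [0.5653 0.2086 0.06  ] yaw -4.06 tilt z [-0.007 -0.003 -1.   ] F [ 0.4 -0.7 -0.7] open 0.0751 q7 -0.2
first shift [ 0.0096 -0.0025  0.0966] then turn 0.0008
```

View pics/c3.png

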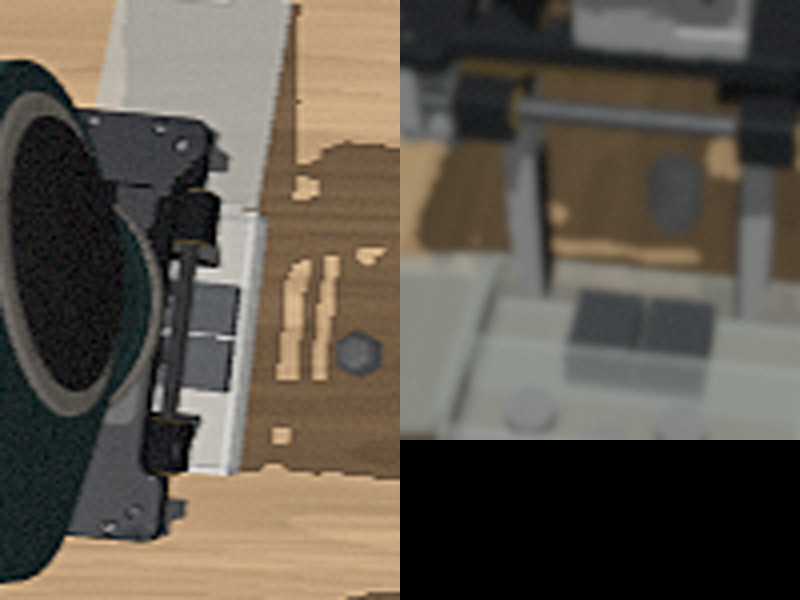

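The side view shows the open fingers straddling the pad, with inner faces at about 545 and 740 and the pad at 575–712 in the crop. The grasp is centred, so I'm descending.

>>> step_arm(deltas="0 0 0.03 0 0.8;0 0 0.03 0 0.8;0 0 0.02 0 0.8;0 0 0.015 0 0.8;0 0 0.01 0 0.8;0 0 0 0 0.8;0 0 0 0 0.8")

```text
clock: 3.63
position: [0.5684, 0.2097, 0.0341]
ee_rot: [3.139, -0.116, 0.0]
force: [0.8, 0.0, 0.3]
opening: 0.075
```

Run:
```python
from h import *
goto(.568,.209,.031,-4.2)
```

```text
t 3.63 p [0.5684 0.2097 0.0341] yaw -4.22 tilt z [ 0. -0. -1.] F [0.8 0.  0.3] open 0.075 q7 -0.19
first shift [-0.001   0.0023  0.0102] then turn -0.0001
```

Down another 3 mm, close, and wait for the fingers.

>>> step_arm(deltas="0 0 0.01 0 0.8;0 0 0 0 0.3;0 0 0 0 0.3;0 0 0 0 0.3;0 0 0 0 0.3;0 0 0 0 0.3;0 0 0 0 0.3")

```text
clock: 4.22
position: [0.5683, 0.2096, 0.0311]
ee_rot: [3.139, -0.116, 0.0]
force: [0.0, 0.2, 0.5]
opening: 0.0555
```

>>> step_arm(deltas="0 0 0 0 0.3;0 0 -0.01 0 0.3;0 0 -0.02 0 0.3;0 0 -0.04 0 0.3;0 0 -0.06 0 0.3;0 0 -0.07 0 0.3;0 0 -0.1 0 0.3;0 0 -0.05 0 0.3")

```text
clock: 4.88
position: [0.5692, 0.2098, 0.14]
ee_rot: [-3.138, 0.116, -0.004]
force: [1.4, 0.7, -0.9]
opening: 0.0559
```

Run:
```python
from h import *
goto(.478,-.03,.12,-4.2)
```

```text
t 4.88 p [0.5692 0.2098 0.14  ] yaw -4.24 tilt z [ 0.003  0.001 -1.   ] F [ 1.4  0.7 -0.9] open 0.0559 q7 -0.25
first shift [-0.2443  0.8196  0.0647] then turn -0.0002
```

Pad gripped (opening 55.9 mm). Carrying it to the mat.

>>> step_arm(deltas="-0.0349 0.1171 0 0 0.3;-0.0349 0.1171 0 0 0.3;-0.0349 0.1171 0 0 0.3;-0.0349 0.1171 0 0 0.3;-0.0349 0.1171 0 0 0.3;-0.0349 0.1171 0 0 0.3;-0.0349 0.1171 0 0 0.3;0 0 0 0 0.3")

```text
clock: 5.55
position: [0.4749, -0.0362, 0.1372]
ee_rot: [3.138, -0.127, 0.001]
force: [1.1, -1.6, -1.2]
opening: 0.0558
```

>>> step_arm(deltas="0 0 0.07 0 0.3;0 0 0.08 0 0.3;0 0 0.07 0 0.3;0 0 0.05 0 0.3;0 0 0.03 0 0.3;0 0 0.02 0 0.3;0 0 0 0 0.3;0 0 0 0 0.3")

```text
clock: 6.22
position: [0.4775, -0.0302, 0.0407]
ee_rot: [-3.139, 0.116, -0.001]
force: [0.4, 0.1, -0.4]
opening: 0.0556
```

Run:
```python
from h import *
goto(.478,-.03,.030,-4.2)
```

```text
t 6.22 p [ 0.4775 -0.0302  0.0407] yaw -4.22 tilt z [ 0.001  0.    -1.   ] F [ 0.4  0.1 -0.4] open 0.0556 q7 0.26
first shift [ 0.0017 -0.0008  0.0355] then turn -0.0001
```

>>> step_arm(deltas="0 0 0.01 0 0.3;0 0 0.01 0 0.3;0 0 0.005 0 0.3;0 0 0.005 0 0.3;0 0 0.003 0 0.3;0 0 0 0 0.3;0 0 0 0 0.3")

```text
clock: 6.8
position: [0.4771, -0.0302, 0.0301]
ee_rot: [3.139, -0.116, -0.0]
force: [-0.3, 0.4, -1.7]
opening: 0.0559
```

>>> step_arm(deltas="0 0 0.003 0 0.3;0 0 0.002 0 0.3;0 0 0 0 0.3;0 0 0 0 0.3")

```text
clock: 7.13
position: [0.4772, -0.0302, 0.0297]
ee_rot: [-3.139, 0.116, -0.0]
force: [-9.7, 0.9, 35.4]
opening: 0.0558
```

Contact is stiff at 29.7 mm. I'll ease off a hair, then release.

>>> step_arm(deltas="0 0 -0.002 0 0.3;0 0 0 0 0.3;0 0 0 0 0.65;0 0 0 0 0.75;0 0 0 0 0.75;0 0 0 0 0.75;0 0 0 0 0.75")

```text
clock: 7.72
position: [0.4771, -0.0302, 0.0291]
ee_rot: [3.139, -0.116, -0.0]
force: [-0.0, -0.0, 0.2]
opening: 0.0705
```

>>> step_arm(deltas="0 0 -0.03 0 0.75;0 0 -0.06 0 0.75;0 0 -0.06 0 0.75;0 0 -0.03 0.025 0.75;0 0 0 0.039 0.75;0 0 0 0.039 0.75;0 0 0 0.039 0.75;0 0 0 0.039 0.75")

```text
clock: 8.38
position: [0.4772, -0.0301, 0.0839]
ee_rot: [-2.978, 1.001, -0.001]
force: [0.3, 0.5, -0.1]
opening: 0.0706
```

>>> step_arm(deltas="0 0 0 0.039 0.75;0 0 0 0.039 0.75;0 0 0 0.039 0.75;0 0 0 0.039 0.75;0 0 0 0.039 0.75;0 0 0 0.039 0.75;0 0 0 0.039 0.75;0 0 0 0.039 0.75")

```text
clock: 9.05
position: [0.4772, -0.03, 0.0838]
ee_rot: [-2.156, 2.284, 0.0]
force: [-0.3, -0.3, 0.2]
opening: 0.0703
```

>>> step_arm(deltas="0 0 0 0.007 0.75;0 0 0 0 0.75")

```text
clock: 9.22
position: [0.4771, -0.03, 0.0834]
ee_rot: [2.14, -2.299, 0.0]
force: [-0.4, -0.4, 0.2]
opening: 0.0701
```

Run:
```python
from h import *
goto(.4775,-.0302,.030,-94.2)
t=grab("top","top2"); s=grab("side","side2")
cv=np.zeros((480,800,3),np.uint8); cv[:480,:400]=crop(t,208,190,100,120,4); cv[:400,400:]=crop(s,250,150,100,100,4); cv2.imwrite("pics/c4.png",cv)
```

```text
t 9.22 p [ 0.4771 -0.03    0.0834] yaw -94.1 tilt z [-0. -0. -1.] F [-0.4 -0.4  0.2] open 0.0701 q7 -1.09
first shift [ 0.0005 -0.0013  0.1782] then turn 0.0005
```

View pics/c4.png

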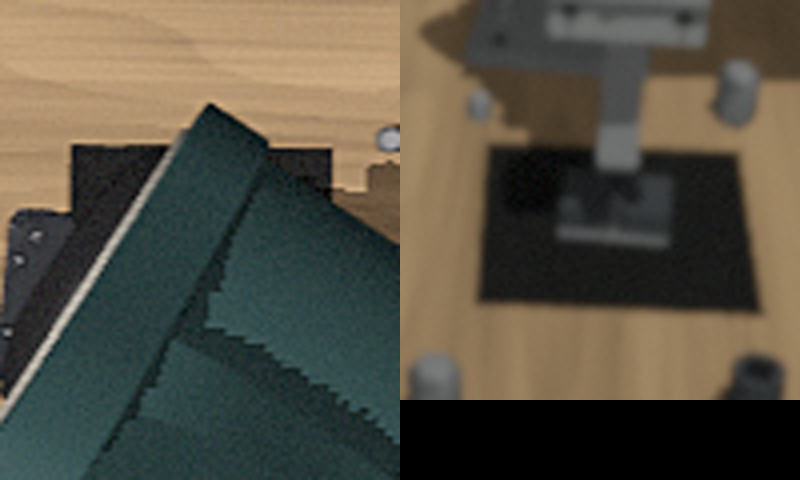

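The side view shows the pad flat on the mat, friction face up (about (554–672, 172–247) in the crop), with the turned finger lined up with its middle. Descending to regrasp across the long sides.

>>> step_arm(deltas="0 0 0.05 0 0.75;0 0 0.05 0 0.75;0 0 0.04 0 0.75;0 0 0.02 0 0.75;0 0 0.01 0 0.75;0 0 0.006 0 0.75;0 0 0 0 0.75;0 0 0 0 0.75")

```text
clock: 9.98
position: [0.4774, -0.0302, 0.0309]
ee_rot: [-2.138, 2.301, -0.001]
force: [-1.2, -0.0, -0.0]
opening: 0.0705
```

>>> step_arm(deltas="0 0 0 0 0.2;0 0 0 0 0.2;0 0 0 0 0.2;0 0 0 0 0.2;0 0 0 0 0.2;0 0 0 0 0.2;0 0 0 0 0.2;0 0 0 0 0.2")

```text
clock: 10.65
position: [0.4771, -0.0301, 0.0304]
ee_rot: [-2.138, 2.302, 0.0]
force: [-0.1, 1.1, 3.1]
opening: 0.0357
```

>>> step_arm(deltas="0 0 0 0 0.2;0 0 0 0 0.2")

```text
clock: 10.82
position: [0.4771, -0.0301, 0.0304]
ee_rot: [-2.138, 2.302, 0.0]
force: [-0.5, 2.6, 3.8]
opening: 0.0356
```

>>> step_arm(deltas="0 0 -0.01 0 0.2;0 0 -0.03 0 0.2;0 0 -0.07 0 0.2;0 0 -0.1 0 0.2;0 0 -0.07 0 0.2;0 0 -0.03 0 0.2;0 0 0 0 0.2;0 0 0 0 0.2")

```text
clock: 11.48
position: [0.477, -0.0297, 0.1231]
ee_rot: [-2.139, 2.301, 0.0]
force: [-0.1, -0.3, -1.5]
opening: 0.0356
```

Run:
```python
from h import *
goto(.5052,-.2337,.12,-96.8)
```

```text
t 11.48 p [ 0.477  -0.0297  0.1231] yaw -94.18 tilt z [ 0.  0. -1.] F [-0.1 -0.3 -1.5] open 0.0356 q7 -1.15
first shift [ 0.6712 -0.1433  0.0102] then turn 0.0146
```

>>> step_arm(deltas="0.0959 -0.0205 0 0 0.2;0.0959 -0.0205 0 0 0.2;0.0959 -0.0205 0 0 0.2;0.0959 -0.0205 0 0 0.2;0.0959 -0.0205 0 0 0.2;0.0959 -0.0205 0 0 0.2;0.0959 -0.0205 0 0 0.2;0 0 0 0.0146 0.2")

```text
clock: 12.15
position: [0.5039, -0.24, 0.1224]
ee_rot: [2.077, -2.354, 0.002]
force: [-0.8, -0.4, -1.1]
opening: 0.0358
```

>>> step_arm(deltas="0 0 0.05 0 0.2;0 0 0.05 0 0.2;0 0 0.03 0 0.2;0 0 0 0 0.2;0 0 0 0 0.2;0 0 0 0 0.2")

```text
clock: 12.65
position: [0.5053, -0.2341, 0.0846]
ee_rot: [2.085, -2.35, 0.0]
force: [0.1, -0.1, -0.7]
opening: 0.036
```

Run:
```python
from h import *
goto(.5052,-.2337,.08,-96.8)
t=grab("top","top3"); s=grab("side","side3")
cv=np.zeros((480,800,3),np.uint8); cv[:480,:400]=crop(t,305,190,100,120,4); cv[:400,400:]=crop(s,262,118,64,64,6.25); cv2.imwrite("pics/c5.png",cv)
```

```text
t 12.65 p [ 0.5053 -0.2341  0.0846] yaw -96.83 tilt z [-0. -0. -1.] F [ 0.1 -0.1 -0.7] open 0.036 q7 -0.76
first shift [-0.0014  0.0006  0.0153] then turn -0.0002
```

View pics/c5.png

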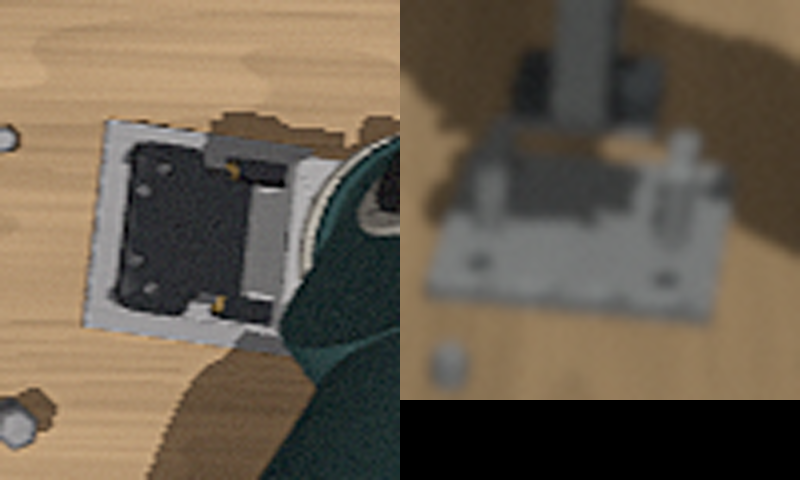

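The side view shows the pad held above the cheeks, spanning about 515–660 in the crop between cheek inner edges at about 508 and 664. That looks centred, so I'll check it numerically, using the pad on the mat at known TCP x to find the camera's bias.

Run:
```python
from h import *
a=cv2.imread("pics/side2.png").sum(2).astype(int); b=cv2.imread("pics/side3.png").sum(2).astype(int); z=cv2.imread("pics/side0.png").sum(2).astype(int)
# pad on mat, plate strip rows
for r in (208,209,210,211): print("mat r",r,a[r,284:324].tolist())
for r in (133,135,137): print("held r",r,b[r,274:310].tolist())
for r in (143,146,150): print("cheek r",r,z[r,266:316].tolist())
# predicted pixels (nominal) 
def W(c,yaw,x,y,zz): 
    q=np.radians(yaw); return [c[0]+x*np.cos(q)-y*np.sin(q),c[1]+x*np.sin(q)+y*np.cos(q),zz]
for s in (1,-1):
    print("mat pad bottom near",proj("side",W((.4772,-.0302),-4.2,.028*s,.018,.002)).round(1),"top of plate",proj("side",W((.4772,-.0302),-4.2,.028*s,.018,.007)).round(1))
    print("held bottom near",proj("side",W((.5053,-.2341),-6.8,.028*s,.018,.056)).round(1),proj("side",W((.5053,-.2341),-6.8,.028*s,.018,.074)).round(1))
    for zz in (.01,.044): print("cheek inner/outer near",zz,[proj("side",W((.5052,-.2337),-6.8,xx*s,.018,zz)).round(1).tolist() for xx in (.031,.041)])
```

```text
mat r 208 [77, 82, 82, 84, 111, 171, 213, 240, 237, 238, 245, 246, 247, 244, 246, 243, 235, 245, 255, 261, 254, 231, 233, 225, 224, 219, 211, 199, 196, 196, 191, 175, 166, 126, 98, 75, 71, 79, 74, 77]
mat r 209 [62, 80, 75, 73, 96, 139, 176, 192, 191, 204, 210, 214, 217, 219, 225, 224, 232, 237, 252, 253, 252, 248, 257, 248, 248, 245, 244, 238, 239, 232, 229, 215, 187, 143, 94, 76, 72, 76, 67, 74]
mat r 210 [72, 79, 65, 70, 86, 103, 115, 123, 129, 135, 132, 147, 146, 154, 159, 162, 176, 189, 198, 200, 206, 214, 223, 224, 229, 228, 225, 235, 236, 240, 239, 233, 195, 139, 96, 87, 69, 78, 78, 71]
mat r 211 [81, 59, 80, 73, 69, 79, 76, 81, 79, 82, 86, 90, 88, 95, 91, 104, 102, 126, 127, 124, 135, 136, 142, 148, 154, 164, 166, 175, 187, 192, 197, 180, 170, 125, 75, 65, 77, 71, 73, 67]
held r 133 [167, 171, 178, 164, 160, 137, 107, 100, 87, 94, 100, 124, 184, 223, 226, 227, 229, 224, 221, 213, 179, 139, 112, 123, 148, 164, 164, 159, 154, 155, 168, 184, 193, 189, 197, 187]
held r 135 [176, 172, 168, 158, 154, 141, 119, 99, 105, 105, 101, 133, 175, 210, 217, 221, 223, 218, 223, 214, 181, 136
[... 808 characters left out ...]
332, 336, 339, 347, 353, 334, 303, 279, 283, 285, 280, 265, 280, 312, 340, 349, 345, 351, 351, 351, 348, 350, 347, 343, 348, 342, 347, 346, 343, 349, 352, 348, 347, 354, 341, 305, 269, 264, 277, 280, 272, 289, 320, 343, 348, 358, 348, 339, 332]
mat pad bottom near [288.8 208.8] top of plate [288.9 206.8]
held bottom near [278.8 139. ] [278.9 132.3]
cheek inner/outer near 0.01 [[277.1, 155.6], [273.1, 155.2]]
cheek inner/outer near 0.044 [[277.4, 143.4], [273.4, 143.0]]
mat pad bottom near [316.1 211.2] top of plate [316.3 209.2]
held bottom near [302. 141.] [302.4 134.2]
cheek inner/outer near 0.01 [[302.2, 157.9], [306.3, 158.3]]
cheek inner/outer near 0.044 [[303.0, 145.6], [307.2, 146.0]]
```

Run:
```python
from h import *
t=cv2.imread("pics/top0.png"); s=cv2.imread("pics/side0.png"); s3=cv2.imread("pics/side3.png")
cv=np.zeros((600,800,3),np.uint8)
cv[:300,:400]=crop(t,342,222,40,30,10); cv[300:600,:400]=crop(t,338,254,40,30,10)
cv[:300,400:]=crop(s,268,134,50,37,8)[:300,:400][:296] .repeat(1,0) if False else cv2.resize(crop(s,268,134,50,37,8),(400,300)); cv[300:,400:]=cv2.resize(crop(s3,268,128,50,37,8),(400,300))
cv=cv2.normalize(cv,None,0,330,cv2.NORM_MINMAX,cv2.CV_16U).clip(0,255).astype(np.uint8)
cv2.imwrite("pics/c6.png",cv)
```

View pics/c6.png

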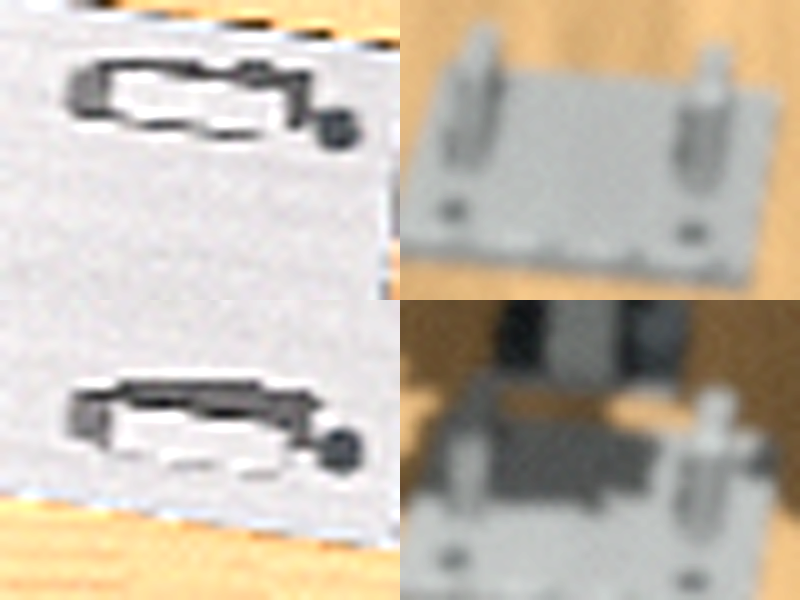

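Run:
```python
from h import *
ct=lambda x,y,ox,oy:(ox+x/10-.45,oy+y/10-.45)
A=[plane("top",ct(x,y,342,222),.044) for x,y in ((108,121),(190,129),(270,136))]
B=[plane("top",ct(x,y-300,338,254),.044) for x,y in ((110,400),(205,412),(300,424))]
print(np.round(A,4).tolist(),np.round(B,4).tolist(), (A[1]+B[1])/2, np.linalg.norm(A[1]-B[1]))
# top camera bias: pad in box after closing was at x=.5683 ; fingers in top1 frame unknown. Mat edges both cams:
t=cv2.imread("pics/top2.png");
# side camera: fitted x-positions at pad near plane
for u,z in ((279.7,.065),(302.9,.065)): print(plane("side",(u,136),z))
# hole pixel comparison in side0
for n,X in dict(h1=(.5456,-.198,.01),h2=(.4741,-.1898,.01)).items(): print(n,proj("side",X))
```

```text
[[0.5365, -0.219, 0.044], [0.5353, -0.2357, 0.044], [0.5342, -0.252, 0.044]] [[0.4766, -0.211, 0.044], [0.4746, -0.2302, 0.044], [0.4727, -0.2494, 0.044]] [ 0.50497237 -0.23292433  0.044     ] 0.06089678821506372
[ 0.53314587 -0.21780087  0.065     ]
[ 0.47791554 -0.2212202   0.065     ]
h1 [273.72780666 159.86604949]
h2 [303.38219562 162.58703728]
```

The hole marks give a side-camera bias of +0.5 to +0.7 px, and the held pad gives +0.4 to +0.7 px. That puts the pad and nest within about half a millimetre along x, and the cheek midline from the top view agrees (0.505). Descending slowly.

>>> step_arm(deltas="0 -0.002 0.02 0 0.2;0 0 0.02 0 0.2;0 0 0.02 0 0.2;0 0 0.02 0 0.2;0 0 0.015 0 0.2;0 0 0 0 0.2;0 0 0 0 0.2")

```text
clock: 13.33
position: [0.5056, -0.2344, 0.0556]
ee_rot: [2.084, -2.35, -0.001]
force: [-0.5, -0.2, -1.9]
opening: 0.0356
```

>>> step_arm(deltas="0 0 0.01 0 0.2;0 0 0.01 0 0.2;0 0 0.01 0 0.2;0 0 0.008 0 0.2;0 0 0 0 0.2;0 0 0 0 0.2")

```text
clock: 13.83
position: [0.5057, -0.2343, 0.0444]
ee_rot: [2.085, -2.35, -0.0]
force: [0.2, -0.9, -1.6]
opening: 0.0354
```

Run:
```python
from h import *
goto(.5056,-.2337,.0386,-96.8)
```

```text
t 13.83 p [ 0.5057 -0.2343  0.0444] yaw -96.85 tilt z [-0. -0. -1.] F [ 0.2 -0.9 -1.6] open 0.0354 q7 -0.72
first shift [-0.0019  0.0007  0.0193] then turn -0.0003
```

Between the cheeks with no side force. Finishing the descent in fine steps.

>>> step_arm(deltas="0 0 0.006 0 0.2;0 0 0.006 0 0.2;0 0 0.004 0 0.2;0 0 0.001 0 0.2;0 0 0 0 0.2;0 0 0 0 0.2")

```text
clock: 14.33
position: [0.5058, -0.2343, 0.0394]
ee_rot: [2.085, -2.35, 0.0]
force: [0.2, -0.1, -1.9]
opening: 0.0357
```

>>> step_arm(deltas="0 0 0.001 0 0.2;0 0 0 0 0.2;0 0 0 0 0.2")

```text
clock: 14.58
position: [0.5058, -0.2343, 0.0391]
ee_rot: [2.085, -2.35, 0.0]
force: [-0.6, -0.1, -1.6]
opening: 0.0359
```

>>> step_arm(deltas="0 0 0.001 0 0.2;0 0 0 0 0.2;0 0 0 0 0.2")

```text
clock: 14.83
position: [0.5058, -0.2343, 0.0388]
ee_rot: [2.085, -2.35, 0.0]
force: [-0.9, 0.8, -2.2]
opening: 0.0356
```

>>> step_arm(deltas="0 0 0.001 0 0.2;0 0 0 0 0.2;0 0 0 0 0.2")

```text
clock: 15.08
position: [0.5058, -0.2343, 0.0385]
ee_rot: [2.085, -2.35, 0.0]
force: [0.6, 0.1, -0.8]
opening: 0.0358
```

>>> step_arm(deltas="0 0 0.001 0 0.2;0 0 0 0 0.2;0 0 0 0 0.2")

```text
clock: 15.33
position: [0.5058, -0.2343, 0.0385]
ee_rot: [-2.085, 2.35, -0.0]
force: [-1.8, 2.4, 4.5]
opening: 0.0358
```

Touching the plate at 4.5 N. Releasing and rising.

>>> step_arm(deltas="0 0 0 0 0.6;0 0 0 0 0.7;0 0 0 0 0.7;0 0 0 0 0.7;0 0 0 0 0.7")

```text
clock: 15.75
position: [0.5058, -0.2343, 0.0382]
ee_rot: [2.085, -2.35, 0.0]
force: [0.2, 0.6, 0.0]
opening: 0.0643
```

>>> step_arm(deltas="0 0 -0.03 0 0.7;0 0 -0.08 0 0.7;0 0 -0.12 0 0.7;0 0 -0.12 0 0.7;0 0 -0.08 0 0.7;0 0 0 0 0.7")

```text
clock: 16.25
position: [0.5073, -0.2355, 0.1722]
ee_rot: [-2.082, 2.348, -0.008]
force: [0.7, 0.3, 1.1]
opening: 0.066
```

Run:
```python
from h import *
goto(.676,.041,.165,-103.6)
```

```text
t 16.25 p [ 0.5073 -0.2355  0.1722] yaw -96.88 tilt z [ 0.006 -0.002 -1.   ] F [0.7 0.3 1.1] open 0.066 q7 -0.85
first shift [-0.9824 -0.4478  0.0258] then turn 0.0373
```

>>> step_arm(deltas="-0.1228 -0.056 0 0 0.7;-0.1228 -0.056 0 0 0.7;-0.1228 -0.056 0 0 0.7;-0.1228 -0.056 0 0 0.7;-0.1228 -0.056 0 0 0.7;-0.1228 -0.056 0 0 0.7;-0.1228 -0.056 0 0 0.7;-0.1228 -0.056 0 0 0.7")

```text
clock: 16.92
position: [0.6749, 0.0444, 0.1673]
ee_rot: [2.085, -2.35, -0.0]
force: [-0.1, -1.1, 0.2]
opening: 0.0659
```

>>> step_arm(deltas="0 0 0 0.037 0.7;0 0 0.05 0 0.7;0 0 0 0 0.7;0 0 0 0 0.7;0 0 0 0 0.7")

```text
clock: 17.33
position: [0.674, 0.0411, 0.1524]
ee_rot: [1.945, -2.467, 0.0]
force: [0.0, -0.8, -0.1]
opening: 0.066
```

Run:
```python
from h import *
goto(.676,.041,.087,-103.6)
t=grab("top","top4"); s=grab("side","side4")
cv=np.zeros((600,800,3),np.uint8); cv[:400,:400]=crop(t,318,212,72,72,5.6)[:400,:400]if 0 else cv2.resize(crop(t,318,212,72,72,6),(400,400)); cv[:400,400:]=cv2.resize(crop(s,175,150,70,70,6),(400,400))
cv[400:,:400]=cv2.resize(crop(s,262,130,60,30,6),(400,200)); cv[400:,400:]=cv2.resize(crop(t,190,130,80,40,6),(400,200)); cv2.imwrite("pics/c7.png",cv)
```

```text
t 17.33 p [0.674  0.0411 0.1524] yaw -103.5 tilt z [-0. -0. -1.] F [ 0.  -0.8 -0.1] open 0.066 q7 -1.44
first shift [-0.0013 -0.0066  0.218 ] then turn 0.0006
```

View pics/c7.png

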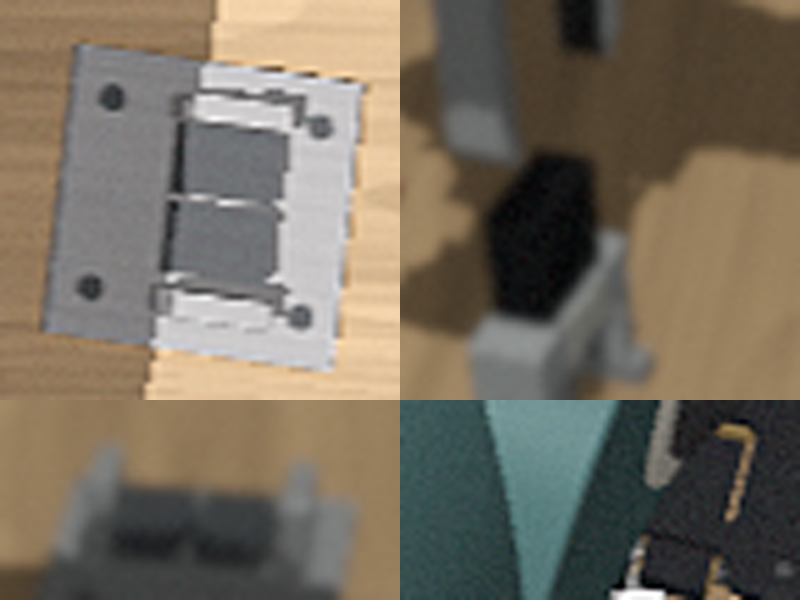

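The pad is seated flat between the cheeks, friction face up and well centred, with the groove at the nest's middle. Next is the gauge. Its grip sits under the open finger, so I'm descending on it.

>>> step_arm(deltas="0 -0.005 0.06 0 0.7;0 0 0.05 0 0.7;0 0 0.04 0 0.7;0 0 0.03 0 0.7;0 0 0.02 0 0.7;0 0 0.014 0 0.7;0 0 0 0 0.7;0 0 0 0 0.7")

```text
clock: 18.1
position: [0.676, 0.0419, 0.0882]
ee_rot: [-1.945, 2.467, -0.001]
force: [-0.3, 1.0, -0.2]
opening: 0.066
```

>>> step_arm(deltas="0 0 0 0 0.3;0 0 0 0 0.3;0 0 0 0 0.3;0 0 0 0 0.3;0 0 0 0 0.3;0 0 0 0 0.3;0 0 0 0 0.3;0 0 0 0 0.3")

```text
clock: 18.77
position: [0.6762, 0.0425, 0.0883]
ee_rot: [-1.945, 2.466, 0.0]
force: [1.1, 5.0, 5.0]
opening: 0.0441
```

Run:
```python
from h import *
goto(.676,.041,.2,-103.6)
```

```text
t 18.77 p [0.6762 0.0425 0.0883] yaw -103.48 tilt z [ 0.001  0.001 -1.   ] F [1.1 5.  5. ] open 0.0441 q7 -1.4
first shift [ 0.0047 -0.0007 -0.3723] then turn 0.0007
```

>>> step_arm(deltas="0 0 -0.01 0 0.3;0 0 -0.03 0 0.3;0 0 -0.07 0 0.3;0 0 -0.1 0 0.3;0 0 -0.08 0 0.3;0 0 -0.03 0 0.3;0 0 0 0 0.3;0 0 0 0 0.3")

```text
clock: 19.43
position: [0.6754, 0.042, 0.1832]
ee_rot: [1.944, -2.467, -0.001]
force: [0.0, -0.3, -4.8]
opening: 0.0438
```

Run:
```python
from h import *
goto(.5056,-.2343,.18,-96.8)
s=grab("side","side5"); t=grab("top","top5")
cv2.imwrite("pics/c8.png",crop(s,160,110,100,100,5))
```

```text
t 19.43 p [0.6754 0.042  0.1832] yaw -103.51 tilt z [-0.001  0.    -1.   ] F [ 0.  -0.3 -4.8] open 0.0438 q7 -1.46
first shift [1.0278 0.3352 0.0109] then turn -0.0373
```

View pics/c8.png

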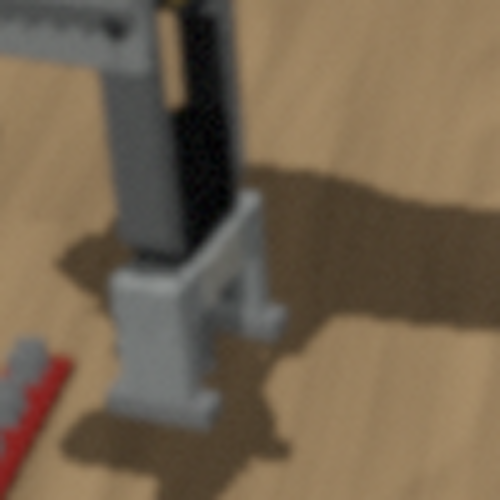

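The gauge hangs upright in the grip, with its soles about 95 mm up. Carrying it to the nest.

>>> step_arm(deltas="0.1028 0.0335 0 0 0.3;0.1028 0.0335 0 0 0.3;0.1028 0.0335 0 0 0.3;0.1028 0.0335 0 0 0.3;0.1028 0.0335 0 0 0.3")

```text
clock: 19.95
position: [0.5894, -0.0972, 0.1826]
ee_rot: [1.944, -2.466, -0.001]
force: [1.1, -0.5, -4.5]
opening: 0.0438
```

>>> step_arm(deltas="0.1028 0.0335 0 0 0.3;0.1028 0.0335 0 0 0.3;0.1028 0.0335 0 0 0.3;0.1028 0.0335 0 0 0.3;0.1028 0.0335 0 0 0.3;0 0 0 -0.0373 0.3;0 0 0 0 0.3;0 0 0 0 0.3")

```text
clock: 20.62
position: [0.506, -0.2339, 0.1832]
ee_rot: [2.083, -2.352, -0.002]
force: [-0.2, 0.5, -4.2]
opening: 0.0439
```

>>> step_arm(deltas="0 0 0.04 0 0.3;0 0 0.05 0 0.3;0 0 0.03 0 0.3;0 0 0.01 0 0.3;0 0 0 0 0.3;0 0 0 0 0.3")

```text
clock: 21.12
position: [0.5063, -0.2344, 0.145]
ee_rot: [2.085, -2.349, 0.0]
force: [0.4, 0.2, -4.4]
opening: 0.0436
```

Run:
```python
from h import *
goto(.5056,-.2343,.0985,-96.8)
s=grab("side","side6"); t=grab("top","top6")
cv=np.zeros((480,800,3),np.uint8); cv[:400,:400]=crop(s,255,100,80,80,5); cv[:400,400:]=crop(t,318,205,80,80,5); cv2.imwrite("pics/c9.png",cv)
```

```text
t 21.12 p [ 0.5063 -0.2344  0.145 ] yaw -96.81 tilt z [-0. -0. -1.] F [ 0.4  0.2 -4.4] open 0.0436 q7 -0.83
first shift [0.     0.0022 0.155 ] then turn -0.0001
```

View pics/c9.png

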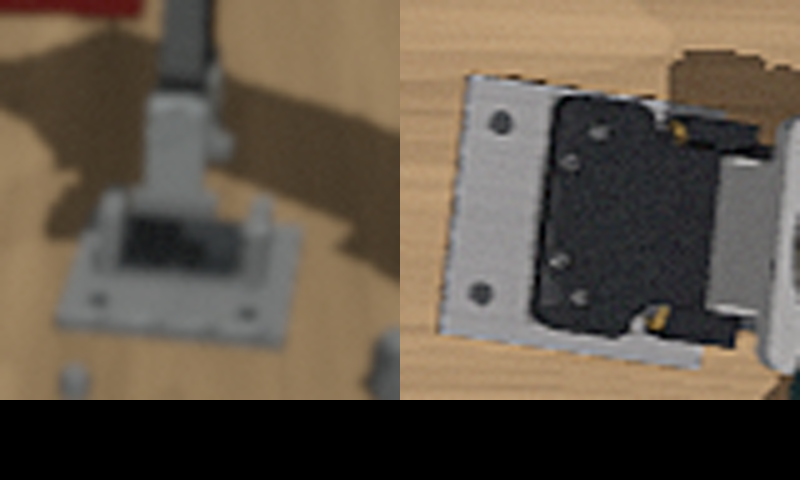

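Run:
```python
from h import *
def W(c,yaw,x,y,zz): 
    q=np.radians(yaw); return [c[0]+x*np.cos(q)-y*np.sin(q),c[1]+x*np.sin(q)+y*np.cos(q),zz]
for s in (1,-1): print([proj("side",W((.5063,-.2344),-6.8,.02*s,.037,z)).round(1).tolist() for z in (.0567,.0627)])
b=cv2.imread("pics/side6.png").sum(2).astype(int)
for r in (136,138,139,140,141,142): print(r,b[r,274:304].tolist())
```

```text
[[280.5, 142.6], [280.5, 140.4]]
[[297.3, 144.1], [297.5, 141.8]]
136 [171, 170, 180, 176, 177, 175, 184, 199, 219, 253, 296, 335, 338, 346, 346, 341, 344, 349, 344, 340, 335, 327, 328, 329, 331, 318, 309, 292, 281, 270]
138 [177, 215, 253, 274, 276, 261, 244, 270, 297, 313, 323, 335, 338, 338, 336, 343, 342, 343, 340, 342, 334, 335, 343, 342, 331, 323, 321, 329, 340, 342]
139 [196, 253, 303, 331, 328, 297, 263, 271, 304, 311, 318, 325, 324, 326, 326, 327, 330, 328, 333, 333, 334, 335, 342, 343, 334, 324, 328, 331, 341, 351]
140 [205, 276, 332, 354, 346, 306, 265, 261, 288, 293, 296, 301, 303, 301, 309, 308, 316, 318, 314, 317, 319, 325, 325, 325, 324, 327, 329, 327, 340, 345]
141 [226, 291, 336, 352, 340, 296, 241, 238, 260, 269, 276, 271, 278, 282, 282, 287, 287, 287, 296, 294, 297, 304, 299, 307, 313, 321, 325, 332, 341, 346]
142 [234, 290, 329, 345, 321, 262, 218, 208, 214, 211, 219, 227, 232, 241, 241, 256, 261, 258, 268, 268, 274, 278, 279, 277, 293, 305, 311, 326, 328, 339]
```

The foot's left edge is at 281.2 px against 281.0 predicted with the bias, so the gauge is centred to about 1 mm. Lowering gently.

>>> step_arm(deltas="0 0 0.02 0 0.3;0 0 0.03 0 0.3;0 0 0.03 0 0.3;0 0 0.02 0 0.3;0 0 0.015 0 0.3;0 0 0.01 0 0.3;0 0 0 0 0.3;0 0 0 0 0.3")

```text
clock: 21.88
position: [0.506, -0.2346, 0.1075]
ee_rot: [2.086, -2.349, -0.0]
force: [-0.5, 0.4, -2.1]
opening: 0.0438
```

>>> step_arm(deltas="0 0 0.006 0 0.3;0 0 0.006 0 0.3;0 0 0.005 0 0.3;0 0 0.003 0 0.3;0 0 0.002 0 0.3;0 0 0 0 0.3;0 0 0 0 0.3")

```text
clock: 22.47
position: [0.5062, -0.2346, 0.101]
ee_rot: [2.086, -2.349, 0.001]
force: [0.7, -1.5, -3.3]
opening: 0.0438
```

>>> step_arm(deltas="0 0 0.003 0 0.3;0 0 0.002 0 0.3;0 0 0.001 0 0.3;0 0 0 0 0.3;0 0 0 0 0.3")

```text
clock: 22.88
position: [0.5061, -0.2344, 0.0991]
ee_rot: [-2.086, 2.349, -0.0]
force: [1.0, -1.1, -3.0]
opening: 0.044
```

>>> step_arm(deltas="0 0 0.001 0 0.3;0 0 0 0 0.3;0 0 0 0 0.3")

```text
clock: 23.13
position: [0.5061, -0.2344, 0.0988]
ee_rot: [2.086, -2.349, 0.0]
force: [0.1, -1.5, -2.6]
opening: 0.0438
```

>>> step_arm(deltas="0 0 0.001 0 0.3;0 0 0 0 0.3;0 0 0 0 0.3")

```text
clock: 23.38
position: [0.5061, -0.2344, 0.0985]
ee_rot: [2.086, -2.349, 0.0]
force: [1.6, -1.1, -2.7]
opening: 0.0439
```

>>> step_arm(deltas="0 0 0.001 0 0.3;0 0 0 0 0.3;0 0 0 0 0.3")

```text
clock: 23.63
position: [0.5061, -0.2344, 0.0982]
ee_rot: [-2.086, 2.349, -0.0]
force: [0.8, -0.4, -0.8]
opening: 0.044
```

>>> step_arm(deltas="0 0 0.001 0 0.3;0 0 0 0 0.3;0 0 0 0 0.3")

```text
clock: 23.88
position: [0.5062, -0.2344, 0.0982]
ee_rot: [-2.086, 2.349, -0.0]
force: [-1.2, 1.4, 5.9]
opening: 0.0438
```

The feet are on the plate (height matches the expected 98.3 mm, 6 N). Releasing and withdrawing.

>>> step_arm(deltas="0 0 0 0 0.52;0 0 0 0 0.6;0 0 0 0 0.65;0 0 0 0 0.65;0 0 0 0 0.65;0 0 0 0 0.65")

```text
clock: 24.38
position: [0.506, -0.2344, 0.0978]
ee_rot: [2.086, -2.349, -0.0]
force: [-1.0, 0.4, -0.0]
opening: 0.0612
```

>>> step_arm(deltas="0 0 -0.02 0 0.65;0 0 -0.05 0 0.65;0 0 -0.08 0 0.65;0 0 -0.1 0 0.65;0 0 -0.1 0 0.65;0 0 -0.05 0 0.65;0 0 0 0 0.65")

```text
clock: 24.97
position: [0.5071, -0.2352, 0.2214]
ee_rot: [-2.084, 2.347, -0.006]
force: [0.6, 0.0, 0.8]
opening: 0.0614
```

>>> step_arm(deltas="0 0.1 0 0 0.65;0 0.12 0 0 0.65;0 0.12 0 0 0.65;0 0.06 0 0 0.65;0 0 0 0 0.65;0 0 0 0 0.65;0 0 0 0 0.65;0 0 0 0 0.65")

```text
clock: 25.63
position: [0.3876, -0.2203, 0.2179]
ee_rot: [2.086, -2.348, 0.001]
force: [0.3, 0.5, -0.2]
opening: 0.0612
```

Run:
```python
from h import *
goto(.5056,-.2343,.25,-96.8)
s=grab("side","side7"); t=grab("top","top7")
cv=np.zeros((480,800,3),np.uint8); cv[:400,:400]=crop(s,250,90,80,80,5); cv[:400,400:]=crop(t,318,205,80,80,5); cv2.imwrite("pics/c10.png",cv)
# bystanders: changes against the first pictures
t0=cv2.imread("pics/top0.png")
for nm,(x,y) in dict(nutA=(185,218),sock=(181,287),nutB=(308,296),cap=(306,225),rail=(252,116)).items():
    h,w=(12,45) if nm=="rail" else (9,9)
    T=t0[y-h:y+h,x-w:x+w]; r=cv2.matchTemplate(t[y-h-5:y+h+5,x-w-5:x+w+5],T,cv2.TM_CCOEFF_NORMED); m=cv2.minMaxLoc(r); print(nm,round(m[1],3),np.array(m[3])-5)
```

```text
t 25.63 p [ 0.3876 -0.2203  0.2179] yaw -96.76 tilt z [-0.    -0.001 -1.   ] F [ 0.3  0.5 -0.2] open 0.0612 q7 -0.99
first shift [ 1.00e-04 -3.96e-01 -1.07e-01] then turn 0.0002
nutA 0.995 [0 0]
sock 0.995 [0 0]
nutB 0.996 [0 0]
cap 0.988 [0 0]
rail 0.995 [0 0]
```

View pics/c10.png

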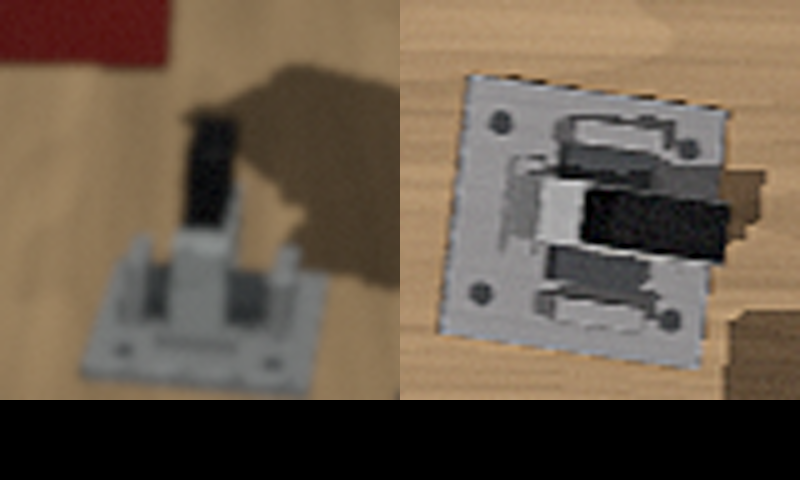

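The gauge stands upright over the pad between the cheeks, both views show it centred, and the bystanders have not moved. Handing in.

```bash
python3 -c "
from plant import robot
print(robot.hand_in())"
```

```text
the job is handed in; nothing more can be done
None
```

The job is done and handed in at about 26 s of the 72 s allowed. The pad lies friction face up in the nest between the cheeks. The bridge gauge stands over it with both feet on the nest plate.

I took the pad out of the box by its ends and put it down on the mat. There I took it again by its long sides, laid it in the nest and let go. Then I lowered the gauge in steps of 0.3 mm until the feet met the plate, and backed the arm away.

**What the last checks showed**
- **Gauge seating:** the feet met the plate with the TCP at 98.2 mm, against 98.3 mm expected, at about 6 N. The support force dropped by 1–2 N shortly before that, as the sprung foot touched the pad. The foot's reading itself cannot be read out, so I inferred the contact from these forces.
- **Position:** in the last pictures the gauge stands upright and centred between the cheeks, with the pad still in place.
- **Bystanders:** both nuts, the socket, the cap and the rail show no shift in the top picture.
- **Robot:** it is clear of everything, with the force reading near zero.

**Checks that disagreed or went less well**
- **Side camera:** it was off by about 0.5 px (1–2 mm), and my readings of the cheek edges in it were ambiguous. I went by the plate's hole marks and the top view instead, which agreed with each other.
- **Mat contact:** setting the pad down on the mat briefly pushed up to 35 N through the pad, so I eased off before releasing it.

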